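Bed a new air filter's rubber rim into its housing

ROBOT

A 6-joint arm with a two-finger parallel gripper is mounted at the origin on the work surface. World frame = base frame: x ahead of the robot, y to its left, z up, the work surface at z = 0. Lengths are in mm, angles in rad, forces in N, time in s.
With the tool pointing down it reaches from about 350 to 975 mm from the base axis. Payload 7.1 kg.
Tool frame: the origin (TCP) lies between the finger pads, 19 mm behind the fingertips; this is the grasp point; z points along the fingers, y is the line along which they close (so a half turn about z gives the same grasp; the last joint's range is limited). The gripper opens to 88 mm and grips with 3 to 60 N. Pads are 20 mm wide; open, the fingers measure 115 mm over their backs; the gripper's body (75 mm by 178 mm) begins 61 mm behind the grasp point.
Start: joints at [1.094, 0.423, 1.63, -0, 1.089, -0.019], TCP at [276.202, 560.64, 241.375] pointing down, gripper open.
Joint ranges: [-3, 3], [-0.9, 2.11], [0.09, 2.58], [-1.31, 4.45], [0.11, 2.69], [-2.54, 2.54]. Speed limits (rad/s): [2.39, 2.39, 3.01, 3.14, 3.14, 3.14].

INTERFACE

Orientations are given as a unit quaternion [w, x, y, z].
In Python, from cell import * gives the robot as it stands.
- The arm moves only by the tool step_arm, never from a script. Its argument "deltas" is a list of rows, each a list of 7 numbers: the shift along the world's x, y, z in mm, then the turn, a rotation vector about the world's x, y, z in rad, then the finger opening in mm, from 0 to 87.8. In form: [[x, y, z, ax, ay, az, claw], ...]. A call has 1 to 8 rows; each row shifts and turns the commanded pose from where the row before left it; what a row does not reach is not made up. A row lasts 1/8 s, in which the tool goes at most 62.5 mm and 10.7 degrees, less where a joint would pass 70% of its speed; a pose out of reach is approached as far as the arm can. A call with a gripper value outside its range is refused whole. The fingers move at their own pace and stop on an object; "squeeze" is the grip in N (left out, the last holds). Time passes only in rows, so rows that do not move let the fingers close. It gives the time, the measured TCP pose, the force, the opening and the grip force at its end, in the units of the state.
- get_obs(): the state, without advancing time (a new reading comes with each control period).
- capture(name): name is "scene" or "side" or "wrist"; returns a dict with "frame" (384x512x3 uint8, red, green, blue), "z_map" (384x512 float32, mm along the optical axis (not along the pixel's ray), 0 where there is no reading), "camera_matrix" (3x3 intrinsics, pixels), "eye" and "orientation" of the camera in the world. Camera axes: x right, y down, z forward; pixel columns grow to the right and rows downward; lengths in mm; the calibration is good to about 2 mm. A picture is of the moment at which its call begins.
- sign_off(): hands the job in; it is judged then, once.
The state is a dict: "clock": time; "q": joint angles; "joint_velocities": joint speeds; "joint_torque": joint torques, N m; "tcp_pos": TCP position; "tool_rot": TCP orientation; "wrist_force": force on the tool from outside, world axes, zero at the start; "wrist_torque": the same for the moment, N m; "gripper_width": finger opening in mm; "grasp_force": force on a finger pad.
Only numpy, scipy, OpenCV 4.12 (cv2) and the standard library are available. Lean on these libraries where they do the work, as an engineer would, in place of code of your own. Each camera call takes 0.05 s, during which the arm holds its last target. There are 200 camera calls.

TASK

A new air filter has been dropped into the open housing on the bench and its orange rubber rim still stands proud. With the gripper closed, run the fingertips once right round the rim in light contact all the way, clockwise as seen from above, starting at the corner beside the intake pipe and ending at that same corner, so that the filter is pressed down onto its seat all round; then lift clear. Do not press hard or pull the filter up, and leave the other things on the bench where they are.

Things in the scene. Friction and masses are not known exactly. Their poses are not given: they have to be found in the camera images.
- airbox: Lower half of a black air-filter housing, open on top, fixed, level. Origin: centre of its footprint on the bench, z up. Far = its +x, near = -x, left = +y, right = -y (yaw within 0.5 rad). Flange around the top: 190 (x) by 256 mm (y), 85 mm above the bench. Intake pipe, 66 mm thick: 60 mm out of the left wall at x = 38 mm, below the flange.
- filter: New filter in the housing: cream pleats in an orange rubber rim, a flat frame 150 (x) by 220 mm (y), 15 wide. Origin: centre of the top of the rim. Seated, the rim's top is 95 mm above the bench, 10 mm above the flange, 7 mm above the pleats; at the start its long sides stand 4 to 9 mm higher. Friction of 3 N at each long side; it stays down and cannot shift sideways.
- rim_far_left (a point): Start and end of the round: the rim's centre line at the far left corner, beside the intake pipe, at the height of the top of the seated rim (95 mm above the bench; the point is fixed to the housing, at x = 67.5, y = 102.5 mm in its frame).
- rim_far_right (a point): Second corner of the clockwise round, likewise: x = 67.5, y = -102.5 mm in the housing's frame. Pushed below the seated height the rubber gives up to 5 mm, at 2 N/mm on the long sides and 4 N/mm midway along the short ones, and springs back: fingertips kept 1.5 to 4 mm below the seated height are in steady light contact.
- rim_near_right (a point): Third corner, likewise: x = -67.5, y = -102.5 mm. The place of the touch is taken at the point midway between the closed finger pads (TCP), with the tool pointing down.
- rim_near_left (a point): Fourth corner, likewise: x = -67.5, y = 102.5 mm. From here the left side leads back to the start.
- filter_near (a joint): How far the filter's near long side still stands above its seat, as the tilt angle in rad about the far side's centre line: height = 135 mm x angle. 0 = seated, up to 0.065 at the start.
- filter_far (a joint): The same for the far long side (about the near side's centre line): height = 135 mm x angle. 0 = seated.
- old_filter: Bystander: the dirty old filter with a black rim, 150 x 220 mm and 43 mm high, loose, to the left of the housing. Origin under its centre.
- cover: Bystander: the housing's black cover, 178 x 250 mm and 62 mm high at its round outlet, loose, to the right of the housing. Origin under its centre.
- screwdriver: Bystander: a screwdriver with a red handle, 200 mm long, lying loose on the near side of the housing.
- grease: Bystander: a grease jar with a yellow cap, 64 mm in diameter and 75 mm high, loose, standing beyond the far side of the housing. Origin under its centre.

How it is judged (in metres and radians):
On the way, in this order (a step that is already met when the one before it is completed fails the run):
1. the fingertips touch the rim at the far left corner, beside the intake pipe (x of the grasp point in the frame of airbox between 0.0535 and 0.0815 m and y of the grasp point in the frame of airbox between 0.0885 and 0.1165 m and contact force between the fingers and filter above 0.3 N), for 0.05 s.
2. still touching the rim, half way along the far side (x of the grasp point in the frame of airbox between 0.0535 and 0.0815 m and y of the grasp point in the frame of airbox between -0.014 and 0.014 m and contact force between the fingers and filter above 0.3 N), for 0.05 s.
3. touching the rim at the far right corner (x of the grasp point in the frame of airbox between 0.0535 and 0.0815 m and y of the grasp point in the frame of airbox between -0.1165 and -0.0885 m and contact force between the fingers and filter above 0.3 N), for 0.05 s.
4. still touching the rim, half way along the right side (x of the grasp point in the frame of airbox between -0.014 and 0.014 m and y of the grasp point in the frame of airbox between -0.1165 and -0.0885 m and contact force between the fingers and filter above 0.3 N), for 0.05 s.
5. touching the rim at the near right corner (x of the grasp point in the frame of airbox between -0.0815 and -0.0535 m and y of the grasp point in the frame of airbox between -0.1165 and -0.0885 m and contact force between the fingers and filter above 0.3 N), for 0.05 s.
6. still touching the rim, half way along the near side (x of the grasp point in the frame of airbox between -0.0815 and -0.0535 m and y of the grasp point in the frame of airbox between -0.014 and 0.014 m and contact force between the fingers and filter above 0.3 N), for 0.05 s.
7. touching the rim at the near left corner (x of the grasp point in the frame of airbox between -0.0815 and -0.0535 m and y of the grasp point in the frame of airbox between 0.0885 and 0.1165 m and contact force between the fingers and filter above 0.3 N), for 0.05 s.
8. still touching the rim, half way along the left side (x of the grasp point in the frame of airbox between -0.014 and 0.014 m and y of the grasp point in the frame of airbox between 0.0885 and 0.1165 m and contact force between the fingers and filter above 0.3 N), for 0.05 s.
9. touching the rim at the far left corner again (all of step 1), for 0.05 s.
At the end, for the whole second after the job is handed in: The near and far sides of the filter stand less than 0.015 rad (2 mm) above their seat, and the old filter, cover, screwdriver and grease jar are within 20 mm of where they started (value of joint each of filter_near, filter_far below 0.015 rad and distance of each of old_filter, cover, screwdriver, grease from where it was at the start of the episode below 0.02 m); the robot touches nothing.
It fails at once if the robot presses on the filter or its housing with more than 35 N (contact force between any of the fingers, the arm and airbox above 35 N).
It fails at once if the fingers lift off the rim on the way round (TCP over the rim, more than 40 mm from the start corner, 126 to 146 mm above the bench: fingertips 12 to 32 mm above the seated rim) (x of the grasp point in the frame of airbox between -0.0825 and 0.0825 m and y of the grasp point in the frame of airbox between -0.1175 and 0.1175 m and not (x of the grasp point in the frame of airbox between -0.0525 and 0.0525 m and y of the grasp point in the frame of airbox between -0.0875 and 0.0875 m) and horizontal distance between the grasp point and rim_far_left above 0.04 m and height (world z) of the grasp point between 0.126 and 0.146 m).
It fails at once if the filter is pulled up (a side over 0.09 rad, 12 mm, above its seat) (value of joint any of filter_near, filter_far above 0.09 rad).
It fails at once if the old filter, cover, screwdriver or grease jar is shoved or lifted (moved more than 20 mm) (distance of any of old_filter, cover, screwdriver, grease from where it was at the start of the episode above 0.02 m).
It also fails if it takes over 64 s, if anything falls off the work surface, if the arm or the gripper's body presses on something with over 40 N, if the wrist force passes 120 N, or if a joint passes its speed limit or range.

## Working session

There is one attempt and no reset: what is moved stays moved. The work goes in short steps, Python scripts to look and compute and a tool call to move; the robot and the scene stay as the last step left them, time stands still between calls to the robot, and variables do not carry over. Pictures are saved under pics/ and viewed, at most 10 in all, crops included, and the job is handed in when it is done.

Besides the shell and the picture viewer there is one more tool, called after "Request:" as name(argument=value, ...), one argument or row to a line, values as JSON. step_arm: Moves the arm, as the interface text tells. Its arguments: {"type":"object","properties":{"deltas":{"type":"array","items":{"type":"array","items":{"type":"number"}}},"squeeze":{"type":"number"}},"required":["deltas"]}

```bash
mkdir -p pics; cat > h.py <<'E'
from cell import *
import numpy as np, cv2
from scipy.spatial.transform import Rotation as R
def snap(n,f):
    c=capture(n); cv2.imwrite(f'pics/{f}.png',c['frame'][:,:,::-1]); np.savez(f'pics/{f}.npz',**{k:np.array(v) for k,v in c.items()}); return c
def pts(c):
    K=np.array(c['camera_matrix']);z=c['z_map'];v,u=np.mgrid[:z.shape[0],:z.shape[1]]
    p=np.stack([(u-K[0,2])/K[0,0]*z,(v-K[1,2])/K[1,1]*z,z],-1)
    o=np.array(c['orientation']); M=R.from_quat(np.roll(o,-1)).as_matrix() if o.size==4 else o
    return p@M.T+np.array(c['eye'])
E
python3 - <<'E'
from h import *
for n in('scene','side','wrist'):
    c=snap(n,n+'0'); print(n,c['eye'],c['orientation'],(c['z_map']>0).mean())
    P=pts(c); f=cv2.cvtColor(c['frame'],cv2.COLOR_RGB2HSV)
    m=(f[...,0]>5)&(f[...,0]<18)&(f[...,1]>170)&(f[...,2]>120)&(c['z_map']>0)
    q=P[m]; 
    if len(q): print(len(q),np.percentile(q,[2,50,98],axis=0).round(1))
print(get_obs())
cv2.imwrite('pics/a.png',np.hstack([cv2.resize(cv2.imread(f'pics/{n}0.png'),(400,300)) for n in('scene','side')]))
E
```

```text
scene [999.22615515 581.85006901 913.17214332] [-0.10957259  0.3270952   0.88075174 -0.32446716] 0.9961140950520834
871 [[ 456.7 -124.6   92.1]
 [ 556.6    8.2  100.5]
 [ 644.2  110.8  103.6]]
side [ 256.97066972 -731.45381837  998.41950972] [-0.35775207  0.91384484 -0.18122424  0.06370898] 0.9962158203125
780 [[ 450.1 -128.8   99.1]
 [ 539.8  -30.1  102.7]
 [ 637.5  104.1  106.6]]
wrist [207.32829862 594.84275156 384.56483077] [0.11984871 0.84061624 0.52313052 0.07304168] 0.9958394368489584
{'clock': 0.15, 'q': array([ 1.09396205e+00,  4.23686973e-01,  1.63049156e+00, -8.17173411e-06,
        1.08859780e+00, -1.90045999e-02]), 'joint_velocities': array([-1.42533761e-03, -2.08445113e-03, -1.31494307e-03,  1.24851866e-04,
        9.34619622e-05,  6.22781232e-04]), 'joint_torque': array([-2.76926266e-04, -5.44981635e+01, -2.73918074e+01,  6.44067465e-02,
        2.04032828e-02, -1.02838462e-04]), 'tcp_pos': array([276.04779455, 560.28461247, 240.77571761]), 'tool_rot': array([-1.41721580e-04,  2.26918916e-01,  9.73913474e-01, -5.74631111e-04]), 'wrist_force': array([-0.070172  , -0.7847714 , -0.33836375]), 'wrist_torque': array([ 0.01400127,  0.03758477, -0.01344901]), 'grasp_force': 0.0, 'gripper_width': 87.54615739290965}
```

View pics/scene0.png

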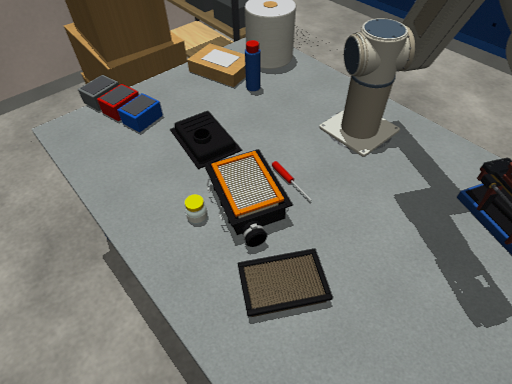

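View pics/side0.png

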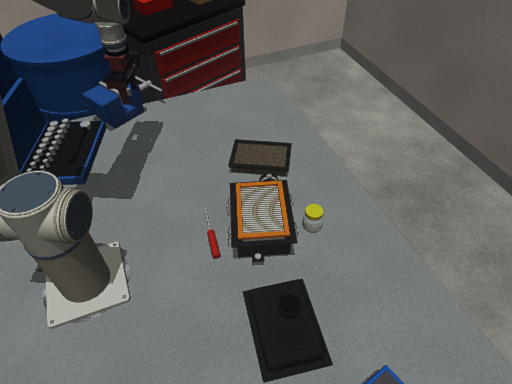

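The scene view has the housing centred near (248,190) and the grease jar near (195,208). The old filter is at (285,282), the cover at (205,138) and the screwdriver at (290,180). In the side view the intake pipe is at (268,178), on the +y side. Next I'll look from above with the wrist camera.

Request:
step_arm(
  deltas=[
    [0, -30, 30, 0, 0, 0, 0],
    [20, -50, 30, 0, 0, 0, 0],
    [25, -52, 20, 0, 0, 0, 0],
    [25, -52, 20, 0, 0, 0, 0],
    [25, -52, 20, 0, 0, 0, 0],
    [25, -52, 0, 0, 0, 0, 0],
    [25, -52, 0, 0, 0, 0, 0],
    [25, -52, 0, 0, 0, 0, 0],
  ],
  squeeze=10,
)

```text
clock: 1.15
tcp_pos: [446.6, 166.9, 361.5]
tool_rot: [0.0, 0.227, 0.974, 0.0]
wrist_force: [0.4, 0.4, -0.1]
gripper_width: 12.0
grasp_force: 0.0
```

Request:
step_arm(
  deltas=[
    [25, -52, 0, 0, 0, 0, 0],
    [25, -52, 0, 0, 0, 0, 0],
    [20, -50, 0, 0, 0, 0, 0],
    [0, 0, 0, 0, 0, 0, 0],
    [0, 0, 0, 0, 0, 0, 0],
  ],
)

```text
clock: 1.78
tcp_pos: [515.8, 14.7, 361.0]
tool_rot: [-0.001, 0.227, 0.974, 0.0]
wrist_force: [-0.5, 0.8, 0.3]
gripper_width: 0.2
grasp_force: 0.0
```

```bash
python3 - <<'E'
from h import *
for n in('wrist',):
    c=snap(n,n+'1'); print(n,c['eye'],c['orientation'])
    P=pts(c); f=cv2.cvtColor(c['frame'],cv2.COLOR_RGB2HSV)
    m=(f[...,0]>5)&(f[...,0]<20)&(f[...,1]>150)&(f[...,2]>100)&(c['z_map']>0)&(P[...,2]>80)&(P[...,2]<120)
    q=P[m]; print(len(q),np.percentile(q,[1,50,99],axis=0).round(1))
    r=cv2.minAreaRect(q[:,:2].astype(np.float32)); print(r); b=cv2.boxPoints(r)
    for k in b:
        d=np.hypot(*(q[:,:2]-k).T)<20; print(k,np.median(q[d,2]) if d.any() else None)
E
```

```text
wrist [447.22157815  49.18917116 504.98228585] [0.11912808 0.84094102 0.52273916 0.07328358]
5031 [[ 446.7 -128.9   84.8]
 [ 526.1    6.5  102.1]
 [ 643.   112.3  104.1]]
((549.153076171875, -10.222259521484375), (230.0234832763672, 157.51451110839844), 71.85121154785156)
[438.4894  -94.98051] 101.87504280831519
[ 588.1677  -144.04404] 101.8001577761384
[659.8168   74.53599] 101.69554724129881
[510.13843 123.59952] 101.86357374829043
```

View pics/wrist1.png

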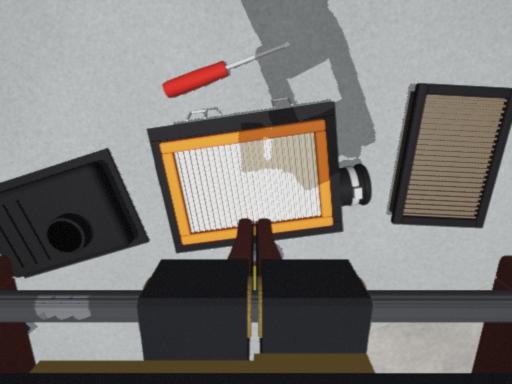

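The wrist view shows the rim's outer corners near (161,143), (326,122), (334,225) and (180,243). The intake pipe is at (355,187), next to the corner at (334,225), which is the far left. I'll take a second view from farther over and fit the frame to both.

Request:
step_arm(
  deltas=[
    [40, 0, 0, 0, 0, 0, 0],
    [40, 0, 0, 0, 0, 0, 0],
    [0, 0, 0, 0, 0, 0, 0],
    [0, 0, 0, 0, 0, 0, 0],
  ],
)

```text
clock: 2.33
tcp_pos: [595.2, 15.8, 361.0]
tool_rot: [-0.001, 0.226, 0.974, -0.0]
wrist_force: [-0.0, -0.1, 0.1]
gripper_width: 0.3
grasp_force: 0.0
```

```bash
cat > fit.py <<'E'
from h import *
from scipy.optimize import least_squares
snap('wrist','wrist2')
def load(n): return dict(np.load(f'pics/{n}.npz'))
def onplane(c,uv,z):
    K=c['camera_matrix']; o=c['orientation']; d=np.c_[(uv-K[[0,1],[2,2]])/K[[0,1],[0,1]],np.ones(len(uv))]@R.from_quat(np.roll(o,-1)).as_matrix().T
    e=c['eye']; return (e+d*((z-e[2])/d[:,2])[:,None])[:,:2]
def res(p,q):
    s,t=np.sin(p[2]),np.cos(p[2]); d=q-p[:2]; l=np.abs(np.c_[d[:,0]*t+d[:,1]*s,-d[:,0]*s+d[:,1]*t])-[67.5,102.5]
    inside=(l<0).all(1); return np.where(inside,-l.max(1),np.hypot(*np.maximum(l,0).T))
for n in('wrist1','wrist2','scene0','side0'):
    c=load(n); P=pts(c); f=cv2.cvtColor(c['frame'],cv2.COLOR_RGB2HSV)
    m=((f[...,0]>5)&(f[...,0]<20)&(f[...,1]>150)&(f[...,2]>100)&(np.hypot(P[...,0]-549,P[...,1]+8)<160)&(P[...,2]>85)&(P[...,2]<125))
    uv=np.argwhere(m)[:,::-1].astype(float)
    g=P[m]
    for q,l in((onplane(c,uv,101.),'ray'),(g[:,:2],'depth')):
        r=least_squares(res,[549,-8,.17],args=(q,),loss='soft_l1',f_scale=3)
        print(n,l,r.x.round(3),np.abs(r.fun).mean().round(2))
    a=r.x; d=g[:,:2]-a[:2]; X=d@[np.cos(a[2]),np.sin(a[2])]; Y=d@[-np.sin(a[2]),np.cos(a[2])]
    for k,s in(('far',abs(X-67)<6),('near',abs(X+67)<6),('left',abs(Y-102)<6),('right',abs(Y+102)<6)):
        if s.sum(): print('  ',k,s.sum(),np.median(g[s,2]).round(1))
    # flange height: dark points outside rim
    d=P[...,:2]-a[:2]; X=d@[np.cos(a[2]),np.sin(a[2])]; Y=d@[-np.sin(a[2]),np.cos(a[2])]
    s=(abs(X)<92)&(abs(Y)<124)&((abs(X)>81)|(abs(Y)>116))&(P[...,2]>70); print('   flange',np.median(P[s][:,2]).round(1))
E
python3 fit.py
```

```text
wrist1 ray [ 5.45001e+02 -7.66700e+00 -3.16000e-01] 3.88
wrist1 depth [ 5.44778e+02 -7.49100e+00 -3.16000e-01] 3.89
   far 1050 101.9
   near 1532 102.4
   left 948 102.1
   right 900 102.4
   flange 85.5
wrist2 ray [ 5.45671e+02 -7.77400e+00 -3.17000e-01] 3.83
wrist2 depth [ 5.45661e+02 -7.59800e+00 -3.17000e-01] 3.9
   far 1396 102.1
   near 1788 102.5
   left 1049 102.2
   right 1041 102.4
   flange 85.6
scene0 ray [ 5.50152e+02 -4.79000e+00 -3.17000e-01] 4.3
scene0 depth [ 5.4981e+02 -5.3050e+00 -3.1800e-01] 3.76
   far 262 100.3
   near 236 100.4
   left 237 100.1
   right 149 100.2
   flange 84.0
side0 ray [ 5.44996e+02 -1.10220e+01 -3.17000e-01] 4.0
side0 depth [ 5.44515e+02 -1.21540e+01 -3.17000e-01] 3.67
   far 218 102.7
   near 221 103.0
   left 144 102.6
   right 218 102.1
   flange 86.2
```

The housing centre is about (546, -8) with a yaw of -0.317. That puts the corners at FL (642,68), FR (578,-126.5), NR (450,-84) and NL (514,110.5).

Request:
step_arm(
  deltas=[
    [23, 26, 0, 0, 0, 0.07, 0],
    [24, 26, 0, 0, 0, 0.07, 0],
    [0, 0, -50, 0, 0, 0, 0],
    [0, 0, -50, 0, 0, 0, 0],
    [0, 0, -50, 0, 0, 0, 0],
    [0, 0, -40, 0, 0, 0, 0],
    [0, 0, -20, 0, 0, 0, 0],
    [0, 0, 0, 0, 0, 0, 0],
  ],
)

```text
clock: 3.38
tcp_pos: [642.3, 66.8, 150.8]
tool_rot: [-0.001, 0.158, 0.987, -0.0]
wrist_force: [-1.1, 0.5, 0.3]
gripper_width: 0.2
grasp_force: 0.0
```

```bash
python3 -c "
from h import *
snap('scene','s2'); snap('side','s3')
a=cv2.resize(cv2.imread('pics/s2.png')[130:260,180:320],(400,372));b=cv2.resize(cv2.imread('pics/s3.png')[150:280,200:340],(400,372));cv2.imwrite('pics/s4.png',np.hstack([a,b]))"
```

```text
(no output)
```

View pics/s4.png

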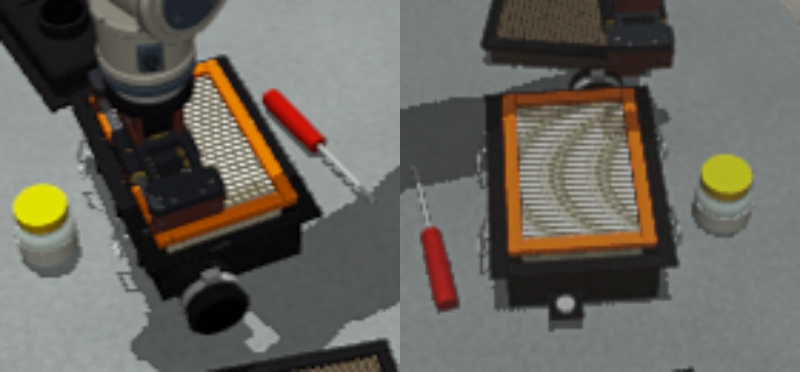

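The side crop (right) has a dark block at (640,40) but no fingers over the rim. I'll check the full side image.

View pics/s3.png

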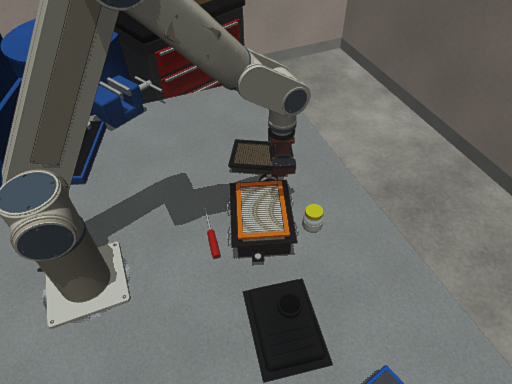

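```bash
python3 -c "
from h import *
for n in('s2','s3'):
    c=dict(np.load(f'pics/{n}.npz')); M=R.from_quat(np.roll(c['orientation'],-1)).as_matrix()
    for p in([642.3,66.8,150.8],[642.3,66.8,131.8],[642.3,66.8,212],[642,68,102],[450,-84,102]):
        q=c['camera_matrix']@(M.T@(np.array(p)-c['eye'])); print(n,p,(q[:2]/q[2]).round(1))
"
```

```text
s2 [642.3, 66.8, 150.8] [235.8 199.7]
s2 [642.3, 66.8, 131.8] [236.2 204.1]
s2 [642.3, 66.8, 212] [234.4 184.6]
s2 [642, 68, 102] [237.1 211. ]
s2 [450, -84, 102] [254.1 151.4]
s3 [642.3, 66.8, 150.8] [279.8 170.8]
s3 [642.3, 66.8, 131.8] [279.7 175.1]
s3 [642.3, 66.8, 212] [280.4 156.2]
s3 [642, 68, 102] [279.2 181.4]
s3 [450, -84, 102] [239.9 234.6]
```

The side view agrees: the wrist at (282,125) hides the fingers, and the far left rim corner projects onto (279,181), where the picture shows it. Now I'll descend.

Request:
step_arm(
  deltas=[
    [0, 1, -15, 0, 0, 0, 0],
    [0, 0, -8, 0, 0, 0, 0],
    [0, 0, -4, 0, 0, 0, 0],
    [0, 0, -3, 0, 0, 0, 0],
    [0, 0, -3, 0, 0, 0, 0],
    [0, 0, 0, 0, 0, 0, 0],
  ],
)

```text
clock: 4.22
tcp_pos: [643.2, 67.6, 118.4]
tool_rot: [-0.0, 0.158, 0.987, -0.0]
wrist_force: [-1.0, -0.5, 0.8]
gripper_width: 0.6
grasp_force: 0.7
```

Request:
step_arm(
  deltas=[
    [0, 0, -2, 0, 0, 0, 0],
    [0, 0, -2, 0, 0, 0, 0],
    [0, 0, -2, 0, 0, 0, 0],
    [0, 0, 0, 0, 0, 0, 0],
    [0, 0, 0, 0, 0, 0, 0],
  ],
)

```text
clock: 4.85
tcp_pos: [643.1, 67.7, 112.4]
tool_rot: [-0.0, 0.158, 0.987, -0.0]
wrist_force: [-1.2, 0.6, 3.0]
gripper_width: 0.7
grasp_force: 1.6
```

Request:
step_arm(
  deltas=[
    [0, 0, -0.8, 0, 0, 0, 0],
    [-2, -6, 0, 0, 0, 0, 0],
    [-4, -12, 0, 0, 0, 0, 0],
    [-4, -12, 0, 0, 0, 0, 0],
    [-4, -12, 0, 0, 0, 0, 0],
    [-4, -12, 0, 0, 0, 0, 0],
    [0, 0, 0, 0, 0, 0, 0],
  ],
)

```text
clock: 5.72
tcp_pos: [624.6, 11.8, 111.6]
tool_rot: [-0.0, 0.159, 0.987, -0.001]
wrist_force: [-0.3, -3.8, 5.4]
gripper_width: 0.5
grasp_force: 2.3
```

Request:
step_arm(
  deltas=[
    [-4, -12, 0, 0, 0, 0, 0],
    [-4, -12, 0, 0, 0, 0, 0],
    [-4, -12, 0, 0, 0, 0, 0],
    [-4, -12, 0, 0, 0, 0, 0],
    [-4, -12, 0, 0, 0, 0, 0],
    [-4, -12, 0, 0, 0, 0, 0],
    [-4, -12, 0, 0, 0, 0, 0],
    [0, 0, 0, 0, 0, 0, 0],
  ],
)

```text
clock: 6.72
tcp_pos: [596.5, -72.0, 111.5]
tool_rot: [-0.0, 0.158, 0.987, -0.001]
wrist_force: [-0.7, -2.9, 4.2]
gripper_width: 0.0
grasp_force: 2.3
```

Request:
step_arm(
  deltas=[
    [-4, -12, 0, 0, 0, 0, 0],
    [-4, -12, 0, 0, 0, 0, 0],
    [-4, -12, 0, 0, 0, 0, 0],
    [-4, -12, 0, 0, 0, 0, 0],
    [-1, -4, 0, 0, 0, 0, 0],
    [0, 0, 0, 0, 0, 0, 0],
  ],
)

```text
clock: 7.48
tcp_pos: [579.8, -123.2, 111.5]
tool_rot: [-0.0, 0.158, 0.987, -0.0]
wrist_force: [0.2, -2.6, 3.4]
gripper_width: 0.6
grasp_force: 2.5
```

Request:
step_arm(
  deltas=[
    [-1, -3, 0, 0, 0, 0, 0],
    [-8, 2.6, 0, 0, 0, 0, 0],
    [-8, 2.6, 0, 0, 0, 0, 0],
    [-8, 2.6, 0, 0, 0, 0, 0],
    [-8, 2.6, 0, 0, 0, 0, 0],
    [0, 0, 0, 0, 0, 0, 0],
  ],
)

```text
clock: 8.22
tcp_pos: [548.0, -115.2, 112.5]
tool_rot: [0.002, 0.158, 0.987, -0.0]
wrist_force: [3.5, -0.0, 6.7]
gripper_width: 0.3
grasp_force: 3.4
```

Request:
step_arm(
  deltas=[
    [-8, 2.6, 0, 0, 0, 0, 0],
    [-8, 2.6, 0, 0, 0, 0, 0],
    [-8, 2.6, 0, 0, 0, 0, 0],
    [-8, 2.6, 0, 0, 0, 0, 0],
    [-8, 2.6, 0, 0, 0, 0, 0],
    [0, 0, 0, 0, 0, 0, 0],
  ],
)

```text
clock: 8.98
tcp_pos: [506.5, -101.7, 111.8]
tool_rot: [0.0, 0.158, 0.987, -0.0]
wrist_force: [2.0, -0.2, 6.5]
gripper_width: 0.5
grasp_force: 3.0
```

Request:
step_arm(
  deltas=[
    [-8, 2.6, 0, 0, 0, 0, 0],
    [-8, 2.6, 0, 0, 0, 0, 0],
    [-8, 2.6, 0, 0, 0, 0, 0],
    [-8, 2.6, 0, 0, 0, 0, 0],
    [-8, 2.6, 0, 0, 0, 0, 0],
    [-8, 2.6, 0, 0, 0, 0, 0],
    [0, 0, 0, 0, 0, 0, 0],
  ],
)

```text
clock: 9.85
tcp_pos: [457.5, -85.9, 111.3]
tool_rot: [-0.001, 0.158, 0.987, 0.0]
wrist_force: [-0.5, -0.5, 5.2]
gripper_width: 0.9
grasp_force: 2.5
```

Request:
step_arm(
  deltas=[
    [-7, 1.5, 0, 0, 0, 0, 0],
    [0, 0, 0, 0, 0, 0, 0],
    [4, 12, 0, 0, 0, 0, 0],
    [4, 12, 0, 0, 0, 0, 0],
    [4, 12, 0, 0, 0, 0, 0],
    [4, 12, 0, 0, 0, 0, 0],
    [4, 12, 0, 0, 0, 0, 0],
    [0, 0, 0, 0, 0, 0, 0],
  ],
)

```text
clock: 10.85
tcp_pos: [472.7, -23.5, 111.6]
tool_rot: [0.0, 0.158, 0.987, 0.0]
wrist_force: [1.0, 2.6, 3.6]
gripper_width: 0.7
grasp_force: 1.9
```

Request:
step_arm(
  deltas=[
    [4, 12, 0, 0, 0, 0, 0],
    [4, 12, 0, 0, 0, 0, 0],
    [4, 12, 0, 0, 0, 0, 0],
    [4, 12, 0, 0, 0, 0, 0],
    [4, 12, 0, 0, 0, 0, 0],
    [0, 0, 0, 0, 0, 0, 0],
  ],
)

```text
clock: 11.6
tcp_pos: [492.8, 36.5, 111.6]
tool_rot: [0.0, 0.158, 0.987, 0.001]
wrist_force: [-0.2, 2.9, 3.8]
gripper_width: 0.1
grasp_force: 1.9
```

Request:
step_arm(
  deltas=[
    [3, 12, 0, 0, 0, 0, 0],
    [3, 12, 0, 0, 0, 0, 0],
    [3, 12, 0, 0, 0, 0, 0],
    [4, 12, 0, 0, 0, 0, 0],
    [4, 12, 0, 0, 0, 0, 0],
    [4, 14, 0, 0, 0, 0, 0],
    [0, 0, 0, 0, 0, 0, 0],
  ],
)

```text
clock: 12.48
tcp_pos: [513.9, 110.7, 111.7]
tool_rot: [0.001, 0.158, 0.987, 0.001]
wrist_force: [-0.5, 2.7, 4.2]
gripper_width: 0.6
grasp_force: 1.9
```

Request:
step_arm(
  deltas=[
    [8, -2.6, 0, 0, 0, 0, 0],
    [8, -2.6, 0, 0, 0, 0, 0],
    [8, -2.6, 0, 0, 0, 0, 0],
    [8, -2.6, 0, 0, 0, 0, 0],
    [8, -2.6, 0, 0, 0, 0, 0],
    [0, 0, 0, 0, 0, 0, 0],
  ],
)

```text
clock: 13.22
tcp_pos: [554.0, 95.2, 111.6]
tool_rot: [0.0, 0.159, 0.987, -0.0]
wrist_force: [-1.9, -0.2, 6.5]
gripper_width: 0.5
grasp_force: 3.1
```

Request:
step_arm(
  deltas=[
    [8, -2.2, 0, 0, 0, 0, 0],
    [8, -2.2, 0, 0, 0, 0, 0],
    [8, -2.2, 0, 0, 0, 0, 0],
    [8, -2.4, 0, 0, 0, 0, 0],
    [8, -2.4, 0, 0, 0, 0, 0],
    [8, -2.4, 0, 0, 0, 0, 0],
    [0, 0, 0, 0, 0, 0, 0],
  ],
)

```text
clock: 14.1
tcp_pos: [602.0, 81.3, 111.7]
tool_rot: [0.0, 0.159, 0.987, -0.0]
wrist_force: [-2.3, -0.0, 5.3]
gripper_width: -0.0
grasp_force: 3.0
```

Request:
step_arm(
  deltas=[
    [8, -2.4, 0, 0, 0, 0, 0],
    [8, -2.4, 0, 0, 0, 0, 0],
    [8, -2.4, 0, 0, 0, 0, 0],
    [8, -2.4, 0, 0, 0, 0, 0],
    [6, -2, 0, 0, 0, 0, 0],
    [0, 0, 0, 0, 0, 0, 0],
    [0, 0, 0, 0, 0, 0, 0],
  ],
)

```text
clock: 14.98
tcp_pos: [640.0, 70.1, 111.8]
tool_rot: [0.001, 0.158, 0.987, -0.0]
wrist_force: [0.6, -3.3, 3.3]
gripper_width: 0.3
grasp_force: 1.9
```

The fingertips are back at the start corner and still in contact. Before lifting I'll nudge slightly toward the corner's centre, then lift straight up and check the rim heights.

Request:
step_arm(
  deltas=[
    [2, -1, 0, 0, 0, 0, 0],
    [0, 0, 0, 0, 0, 0, 0],
    [0, 0, 10, 0, 0, 0, 0],
    [0, 0, 30, 0, 0, 0, 0],
    [0, 0, 50, 0, 0, 0, 0],
    [0, 0, 60, 0, 0, 0, 0],
    [0, 0, 60, 0, 0, 0, 0],
    [0, 0, 40, 0, 0, 0, 0],
  ],
)

```text
clock: 15.98
tcp_pos: [642.0, 70.0, 365.7]
tool_rot: [0.002, 0.158, 0.987, 0.001]
wrist_force: [0.4, -1.0, -0.5]
gripper_width: 0.4
grasp_force: 0.0
```

Request:
step_arm(
  deltas=[
    [-24, -26, 0, 0, 0, -0.07, 0],
    [-23, -26, 0, 0, 0, -0.07, 0],
    [0, 0, 0, 0, 0, 0, 0],
    [0, 0, 0, 0, 0, 0, 0],
  ],
)

```text
clock: 16.48
tcp_pos: [594.8, 18.1, 362.0]
tool_rot: [0.001, 0.227, 0.974, 0.0]
wrist_force: [0.6, 0.4, 0.4]
gripper_width: 0.1
grasp_force: 0.0
```

```bash
sed -i "s/'wrist2'/'wrist3'/g;s/for n in('wrist1','wrist3','scene0','side0')/for n in('wrist3',)/" fit.py; python3 fit.py; python3 - <<'E'
from h import *
print(get_obs()['wrist_force'])
for n in('scene','side'):
    a=cv2.imread(f'pics/{n}0.png'); snap(n,n+'9'); b=cv2.imread(f'pics/{n}9.png'); cv2.imwrite(f'pics/{n}9b.png',np.hstack([cv2.resize(x[100:330,150:350],(400,460)) for x in(a,b)]))
E
```

```text
wrist3 ray [ 5.45362e+02 -6.59600e+00 -3.17000e-01] 3.85
wrist3 depth [ 5.45542e+02 -7.40100e+00 -3.17000e-01] 3.8
   far 1345 94.9
   near 1700 95.0
   left 998 94.9
   right 1017 95.0
   flange 85.6
[ 0.34890381 -0.86390797 -0.82634826]
```

View pics/scene9b.png

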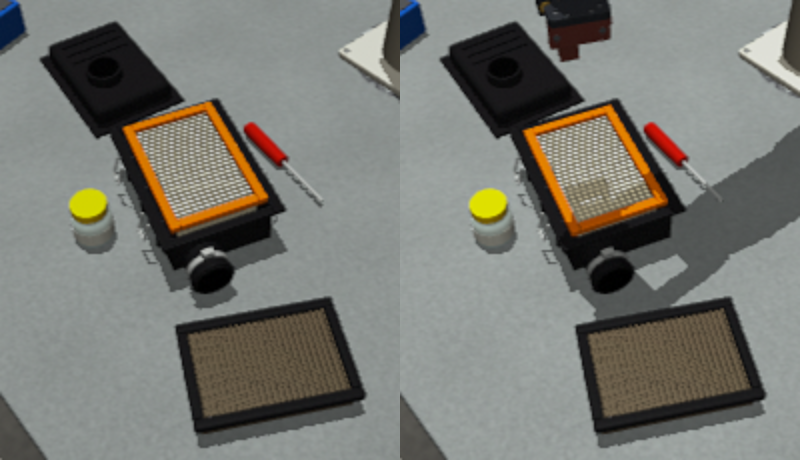

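The before and after views match: cover at (105,75), jar at (90,215), old filter at (270,365) and screwdriver at (265,145) have not moved. The rim now measures 95 mm on all four sides, so it is seated.

```bash
python3 -c "
from cell import *
print(sign_off())"
```

```text
the job is handed in; nothing more can be done
None
```

I ran the fingertips once clockwise round the rim from the far left corner and back in light contact (wrist readings up to about 7 N), lifted clear, measured the rim seated at 95 mm on all four sides with the other things unmoved, and handed the job in (no verdict came back).

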